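Snap the nozzle slide home

TASK

Two small slide units stand on the board. Push the carriage that carries the copper welding nozzle along its rail, away from the robot, until it snaps past the sprung roller and sits fully home against its end stop; leave the carriage with the round lens case where it is.

Things in the scene. Friction and masses are not known exactly. Their poses are not given: they have to be found in the camera images.
- nozzle_plate (a point): Middle of the top edge of the rear (robot-side) face of the push plate on the carriage with the copper nozzle. The plate is upright aluminium, 50 mm wide, 8 mm thick, 14 to 60 mm above the worktop. x: direction of sliding, roughly away from the robot; y: across the plate; z: up. Before the plate is the block, 56 x 50 mm, top at 34 mm, with the nozzle (26 mm wide, top at 67 mm) clamped upright.
- nozzle_slide (a joint): Travel of the carriage with the nozzle, m: 0 is the end near the robot, 0.090 fully home on a rigid end stop; starts at 0 to 0.030. Friction 1.5 N. From about 0.074 a bump on its side must pass the sprung roller, which takes about 7 N; its crest is at 0.083, and from about 0.086 the roller drives it home with about 5 N and holds it there.
- nozzle_unit: The fixed unit under that carriage: aluminium base 200 x 84 x 10 mm, origin under its middle on the worktop, x along the slide (turned up to 25 degrees either way), z up. Bolt heads reach 14 mm. End stop (x = 70 mm) and roller housing (x = 38, y = 60 mm) are 35 mm high. It may stand left or right. A gantry beam crosses the table at world x = 0.58, its underside at z = 0.55: keep the wrist low.
- case_plate (a point): The same point on the other unit, built alike, whose carriage carries a round white lens case, 47 mm wide and 17 mm high, lying flat. Axes as for nozzle_plate. This carriage must stay where it is.

How it is judged:
At the end, for the whole second after the job is handed in: The carriage with the nozzle is at rest, home behind its detent (within 3 mm of the end stop), and the carriage with the lens case is within 12 mm of where it began (value of joint nozzle_slide above 0.087 m and velocity of joint nozzle_slide below 0.01 m/s and distance of case_plate from where it was at the start of the episode below 0.012 m); the robot touches nothing.
It fails at once if the carriage with the lens case is pushed by more than 20 mm (distance of case_plate from where it was at the start of the episode above 0.02 m).
It also fails if it takes over 32 s, if anything falls off the work surface, if the arm or the gripper's body presses on something with over 40 N, if the wrist force passes 120 N, or if a joint passes its speed limit or range.

ROBOT

A 7-joint arm with a two-finger parallel gripper is mounted at the origin on a cart in front of the work surface, level with it; the furniture and walls round the work are solid. World frame = base frame: x ahead of the robot, y to its left, z up, the work surface at z = 0. Lengths are in m, angles in rad, forces in N, time in s.
With the tool pointing down it reaches from about 0.4 to 0.925 m from the base axis. Payload 4.1 kg.
Tool frame: the origin (TCP) lies midway between the tips of the shut fingers; the grasp point (between the pads) lies 19 mm behind it (env.hold_point_z is the distance from the TCP to the grasp point, in m); z points along the fingers, x is the direction in which the jaws open and shut, and the axes are right-handed (so a half turn about z gives the same grasp; the last joint's range is limited). The gripper opens to 85 mm and grips with 20 to 120 N. Pads are 22 mm wide; open, the fingers measure 114 mm over their backs; the gripper's body (76 mm by 85 mm) begins 54 mm behind the grasp point. The pads swing forward as they close: fully open they stand 13 mm farther back than shut.
Start: joints at [-1.306, 0.398, 0.045, 1.537, -0.019, 1.207, -0.051], TCP at [0.231, 0.608, 0.196] pointing down, gripper open.
Joint ranges: [-2.82, 2.82], [-0.49, 2.23], [-1.37, 1.46], [0, 2.46], [-1.36, 4.5], [0.23, 2], [-2.94, 2.94]. Speed limits (rad/s): [2.57, 2.57, 3.14, 3.14, 3.14, 3.14, 3.14].

INTERFACE

Orientations are given as a 3x3 rotation matrix whose columns are the frame's x, y, z axes.
In Python, from workcell import env gives the robot as it stands.
- The arm moves only by the shell command python3 -m crank 'ROWS' [OPENING]. ROWS is JSON, a list that holds one entry, the list of rows, each a list of 6 numbers: the shift along the tool's x, y, z in units of 40 mm (1.0 is 40 mm), then the turn, a rotation vector about the tool's x, y, z in rad. In form: [[[x, y, z, rx, ry, rz], ...]]. A call has 1 to 8 rows; each row is the pose to reach, as a shift and turn from the pose measured when the call began, along the tool's axes at that moment; what a row does not reach only later rows make up. A row lasts 1/8 s, in which the tool goes at most 62.5 mm and 10.7 degrees, less where a joint would pass 70% of its speed; a pose out of reach is approached as far as the arm can. A call with a gripper value outside its range is refused whole. OPENING is the opening, from 0 (shut) to 1 (fully open), set as the call begins (- or left out, the last holds). The fingers move at their own pace and stop on an object; the grip force is fixed at half the most. Time passes only in rows, so rows that repeat a pose let the fingers close. It gives the time, the measured TCP pose, the force and the opening at its end, in the units of the state.
- env.state(): the state, without advancing time (a new reading comes with each control period).
- env.get_image(name): name is "scene" or "top" or "wrist"; returns a dict with "frame" (384x512x3 uint8, red, green, blue), "depth" (384x512 float32, m along the optical axis (not along the pixel's ray), 0 where there is no reading), "fx", "fy", "cx", "cy" (pixels), "world_from_camera" (4x4, takes a point from camera to world coordinates); the wrist camera has in their place "hand_eye" (4x4, takes a point from camera to tool coordinates, whose origin is the TCP and whose axes are the tool frame's). Camera axes: x right, y down, z forward; pixel columns grow to the right and rows downward; lengths in m; the calibration is good to about 2 mm. A picture is of the moment at which its call begins: read the wrist's pose just before it.
- env.close_job(): hands the job in, once; it reports no verdict.
The state is a dict: "time": time; "joints": joint angles; "joint_velocities": joint speeds; "effort": joint torques, N m; "position": TCP position; "ee_rot": TCP orientation; "force": force on the tool from outside, world axes, zero at the start; "wrist_torque": the same for the moment, N m; "gripper_width": finger opening in m.
Only numpy, scipy, OpenCV 4.12 (cv2) and the standard library are available. Lean on these libraries where they do the work, as an engineer would, in place of code of your own. Each camera call takes 0.05 s, during which the arm holds its last target. There are 200 camera calls.

## Working session

There is one attempt and no reset: what is moved stays moved. The work goes in short steps, Python scripts to look and compute and a shell command to move; the robot and the scene stay as the last step left them, time stands still between calls to the robot, and variables do not carry over. Pictures are saved under pics/ and viewed, about 8 in all and at most 12, crops included, and the job is handed in when it is done.

```bash
mkdir -p pics
cat > h.py <<'E'
import numpy as np, cv2
from workcell import env
def save(name,fn):
    s=env.state(); im=env.get_image(name)
    cv2.imwrite('pics/'+fn+'.png',cv2.cvtColor(im['frame'],cv2.COLOR_RGB2BGR))
    if name=='wrist':
        T=np.eye(4);T[:3,:3]=s['ee_rot'];T[:3,3]=s['position'];T=T@np.array(im['hand_eye'])
    else: T=np.array(im['world_from_camera'])
    d=im['depth'];v,u=np.mgrid[:384,:512]
    P=np.stack([(u-im['cx'])/im['fx']*d,(v-im['cy'])/im['fy']*d,d],-1)@T[:3,:3].T+T[:3,3]
    P[d==0]=np.nan
    np.savez('pics/'+fn+'.npz',P=P,rgb=im['frame'],T=T)
    return P,im
E
python3 - <<'E'
from h import *
save('top','top0');save('scene','scene0')
s=env.state();print(s['time'],s['position'],np.round(s['ee_rot'],3),s['gripper_width'])
a=cv2.imread('pics/top0.png');b=cv2.imread('pics/scene0.png')
E
```

```text
0.1 [0.23102704 0.60689104 0.1951813 ] [[ 0.356  0.935 -0.001]
 [ 0.935 -0.356 -0.002]
 [-0.002  0.    -1.   ]] 0.08544300714137704
```

View pics/top0.png

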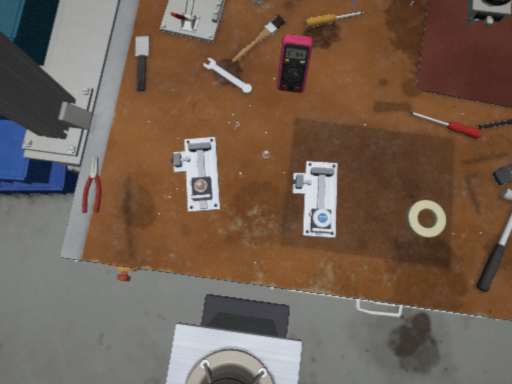

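View pics/scene0.png

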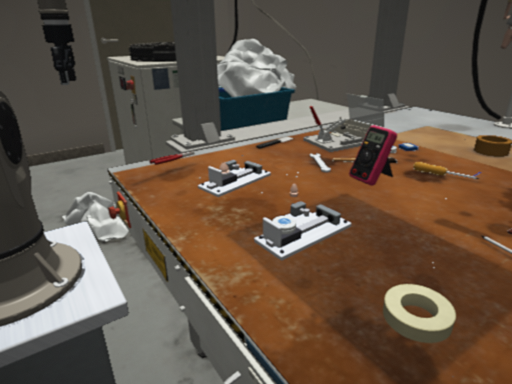

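The top view shows the nozzle unit at about (201,174), with the copper nozzle at (202,185), and the lens-case unit at about (320,200). Next I'll measure the nozzle unit.

Run:
```python
from h import *
for fn in ['top0','scene0']:
    P=np.load('pics/%s.npz'%fn)['P']
    if fn=='top0':
        for nm,(r0,r1,c0,c1) in dict(noz=(130,216,165,225),case=(155,243,288,343)).items():
            Q=P[r0:r1,c0:c1];rgb=np.load('pics/top0.npz')['rgb'][r0:r1,c0:c1].astype(int)
            m=((Q[...,2]>0.006)&(Q[...,2]<0.016)&(rgb.min(-1)>140))
            pts=Q[m];r=cv2.minAreaRect((pts[:,:2]*1000).astype(np.float32))
            print(nm,m.sum(),r,np.median(pts[:,2]))
            hi=Q[...,2]
            for lo,h in ((.028,.045),(.052,.08)):
                mm=(hi>lo)&(hi<h); print(lo,mm.sum(),np.round(Q[mm].mean(0),4))
        Z=P[:,:,2]
        print((Z[165:216:2,184:222:2]*1000).round())
        print('table z',np.nanmedian(P[215:235,200:300,2]))
        im=np.load('pics/top0.npz')['rgb'][125:250,160:350]
        cv2.imwrite('pics/c1.png',cv2.cvtColor(cv2.resize(im,(760,500),interpolation=2),4))
```

```text
noz 1376 ((536.0150146484375, 172.339111328125), (199.15524291992188, 115.59939575195312), 12.752436637878418) 0.010538372994593426
0.028 562 [0.5409 0.1684 0.0352]
0.052 138 [0.4844 0.1432 0.06  ]
case 1442 ((513.84375, -149.86065673828125), (199.5644073486328, 115.84322357177734), 4.138846397399902) 0.010339639127443234
0.028 411 [ 0.5306 -0.146   0.0342]
0.052 143 [ 0.4428 -0.17    0.0557]
[[13. 12.  9. 11. 15. 10.  8. 22. 20. 20. 23. 10. 10. 13. 11.  9.  9. -1.
   2.]
 [11.  9.  7.  9. 13. 15. 10. 19. 23. 20. 21.  7.  9. 11. 12. 10. 10.  1.
   4.]
 [10.  9. 11. 12. 11.  8. 11. 22. 22. 20. 20. 11. 11. 10.  9. 10. 10.  1.
   1.]
 [ 5. 12.  8. 11.  9. 13. 12. 20. 22. 20. 20. 12. 11. 12. 10. 10. 12. -2.
   2.]
 [-2. 11. 11.  9. 10.  8. 11. 25. 20. 22. 20. 11. 11. 10. 14. 13. 10. -1.
   1.]
 [-0.  2. 10.  9. 10.  8. 12. 19. 21. 21. 22. 11. 11.  9. 11. 10. 10.  2.
  -0.]
 [ 6.  4.  8. 10. 11. 15. 35. 33. 31. 34. 33. 33. 35. 34.  9.  9. 12. -2.
   1.]
 [ 1.  1. 10.  8. 35. 36. 37. 32. 40. 43. 39. 37. 34. 34. 11. 10. 11.  4.
   1.]
 [ 2. -1. 12. 33. 34. 35. 41. 60. 66. 60. 42. 37. 32. 36
[... 733 characters left out ...]
. 11.  9.  8.
  -0.]
 [-3.  1. 11. 11. 10. 11. 12.  9. 22. 19. 22. 21. 10.  9.  8. 10. 12.  7.
  -1.]
 [ 0.  1. 12. 12. 11. 10. 10. 13. 22. 19. 21. 19. 10. 10. 12. 11. 11. 12.
  -1.]
 [-1.  1. 10.  9. 10. 10.  6.  9. 22. 20. 21. 21. 13. 12. 11. 16. 14.  8.
   2.]
 [ 2. -1. 13. 14. 16. 11. 13. 11. 21. 20. 22. 21. 12.  8.  8.  5.  9. 11.
  -1.]
 [ 4.  1.  9. 10. 11. 11. 10. 10.  6. 11. 12. 12. 10. 11.  9.  8.  3. -1.
   1.]
 [-1.  1.  1.  7.  6.  1. -1.  3.  2.  5.  2.  2.  2. -4.  0. -0.  2.  0.
   2.]
 [ 0.  2.  2. -2.  3.  1. -2. -0. -0. -1.  1. -1.  1.  0.  2. -1. -0.  0.
  -1.]
 [-2.  4.  1.  1.  1.  2. -1. -0.  2. -1. -2. -2.  1.  0.  2.  1. -1.  2.
  -0.]]
table z 0.00026613616803949913
```

View pics/c1.png

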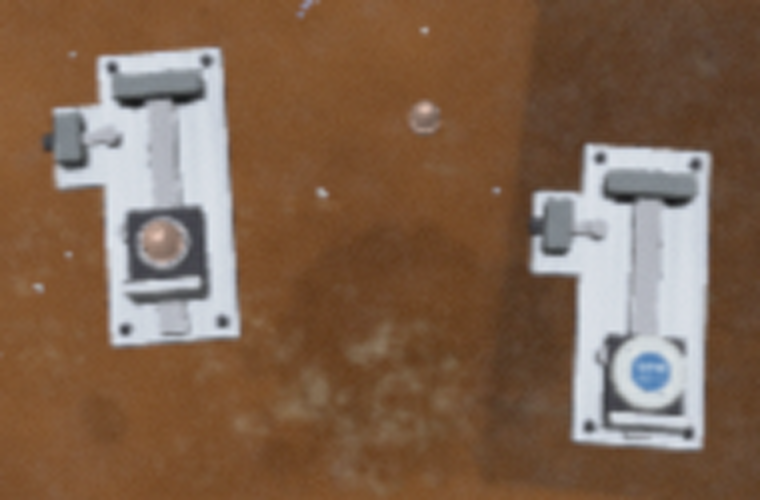

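Run:
```python
from h import *
P=np.load('pics/top0.npz')['P'];rgb=np.load('pics/top0.npz')['rgb'].astype(int)
Q=P[130:216,165:225];c=rgb[130:216,165:225]
m=(Q[...,2]>0.006)&(Q[...,2]<0.016)&(c.min(-1)>140)
box=cv2.boxPoints(cv2.minAreaRect((Q[m][:,:2]*1000).astype(np.float32)));print('box',box.round())
mp=(P[...,2]>.052)&(P[...,2]<.075);mp[:194]=0;mp[216:]=0;mp[:,:165]=0;mp[:,225:]=0
pl=P[mp];print('plate',len(pl),pl.mean(0),cv2.minAreaRect((pl[:,:2]*1000).astype(np.float32)))
mn=(P[...,2]>.052)&(P[...,2]<.075);mn[:170]=0;mn[193:]=0;mn[:,:185]=0;mn[:,225:]=0
print('nozzle',P[mn].mean(0),mn.sum())
# rail centre line, end stop
for lo,hi,r in ((.018,.026,(148,176)),(.028,.042,(138,152))):
    k=(P[...,2]>lo)&(P[...,2]<hi);k[:r[0]]=0;k[r[1]:]=0;k[:,:187]=0;k[:,215:]=0
    q=P[k];print(len(q),q.mean(0),cv2.fitLine((q[:,:2]*1000).astype(np.float32),1,0,.1,.1).ravel(),cv2.minAreaRect((q[:,:2]*1000).astype(np.float32)))
```

```text
box [[426. 207.]
 [452.  94.]
 [646. 138.]
 [620. 251.]]
plate 69 [0.46953672 0.14024263 0.05950539] ((470.095947265625, 140.51336669921875), (8.819244384765625, 47.462318420410156), 12.460317611694336)
nozzle [0.49930969 0.14614346 0.06058707] 69
196 [0.56855625 0.16372724 0.02088701] [9.7786576e-01 2.0923327e-01 5.3735724e+02 1.5641368e+02] ((570.1326904296875, 172.5203857421875), (54.83040237426758, 77.55242156982422), 86.89457702636719)
150 [0.60652213 0.17068982 0.03470792] [ 2.4475381e-01 -9.6958524e-01  6.0353717e+02  1.8357736e+02] ((606.7562255859375, 171.18228149414062), (20.94040298461914, 59.0496711730957), 11.402003288269043)
```

The plate's rear top edge is at about (0.466, 0.140), the plate measures 47 x 9 mm at z = 0.060, and the slide direction is about 12.6°. These agree with the given sizes. There are about 70 mm of travel left. I'll move above and behind the plate with the gripper shut.

```bash
python3 -m crank '[[[-9.45,8.7,1.0,0,0,-0.585],[-9.45,8.7,1.0,0,0,-0.585],[-9.45,8.7,1.0,0,0,-0.585],[-9.45,8.7,1.0,0,0,-0.585],[-9.45,8.7,1.0,0,0,-0.585],[-9.45,8.7,1.0,0,0,-0.585],[-9.45,8.7,1.0,0,0,-0.585],[-9.45,8.7,1.0,0,0,-0.585]]]' 0
```

```text
time: 1.1
position: [0.4162, 0.1425, 0.157]
ee_rot: [[-0.22, 0.976, -0.0], [0.976, 0.22, -0.001], [-0.001, -0.0, -1.0]]
force: [1.7, 0.0, -0.2]
gripper_width: 0.0004
```

Run:
```python
from h import *
P,im=save('wrist','w1')
s=env.state();print(s['position'],np.round(s['force'],1))
m=(P[...,2]>.05)&(P[...,2]<.075);print(m.sum())
d=np.array([.976,.22]);n=np.array([-.22,.976])
o=np.array([.466,.1396])
a=(P[...,:2]-o)@d;b=(P[...,:2]-o)@n
k=m&(abs(a)<.03)&(abs(b)<.05)
k2=k&(a<.014)
print('plate along',np.nanpercentile(a[k2],[1,5,50,95,99]),'across',np.percentile(b[k2],[1,5,50,95,99]),k2.sum())
print(cv2.minAreaRect((P[k2][:,:2]*1000).astype(np.float32)))
```

```text
[0.41846862 0.13290348 0.15643568] [ 1.2 -8.3 -0. ]
439
plate along [-2.09290161e-03 -1.87835082e-03 -4.00582493e-05  4.31291793e-03
  4.82962041e-03] across [-0.021906   -0.0197715   0.0016448   0.02413586  0.0262406 ] 439
((466.8340148925781, 141.98936462402344), (7.231894016265869, 48.60584259033203), 13.495899200439453)
```

View pics/w1.png

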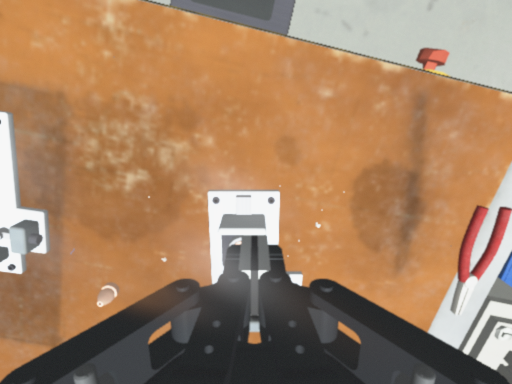

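The wrist view shows the plate's top edge at about (243,221). The close measurement agrees with the top view within 2 mm. I'll descend behind the plate.

```bash
python3 -m crank '[[[-0.05,0,0,0,0,0],[-0.05,0,1,0,0,0],[-0.05,0,2,0,0,0],[-0.05,0,2.95,0,0,0],[-0.05,0,2.95,0,0,0],[-0.05,0,2.95,0,0,0]]]' 0
```

```text
time: 1.9
position: [0.4196, 0.1311, 0.0394]
ee_rot: [[-0.21, 0.978, 0.002], [0.978, 0.21, -0.007], [-0.007, 0.0, -1.0]]
force: [0.5, 0.4, -0.6]
gripper_width: -0.0001
```

```bash
python3 -m crank '[[[0,0.4,0,0,0,0],[0,0.7,0,0,0,0],[0,1.0,0,0,0,0],[0,1.2,0,0,0,0],[0,1.4,0,0,0,0],[0,1.6,0,0,0,0],[0,1.8,0,0,0,0],[0,1.8,0,0,0,0]]]' 0
python3 - <<'E'
from h import *
save('scene','s2');s=env.state();print(s['position'],s['force'])
P=np.load('pics/s2.npz')['rgb'][140:220,170:300]
cv2.imwrite('pics/s2c.png',cv2.cvtColor(cv2.resize(P,(780,480),interpolation=2),4))
E
```

```text
time: 2.9
position: [0.4907, 0.1464, 0.0395]
ee_rot: [[-0.21, 0.978, 0.002], [0.978, 0.21, -0.006], [-0.007, 0.001, -1.0]]
force: [0.8, 0.4, 0.0]
gripper_width: -0.0003
[0.4900659  0.14618298 0.03936067] [0.05803721 0.1347669  1.08594946]
```

View pics/s2c.png

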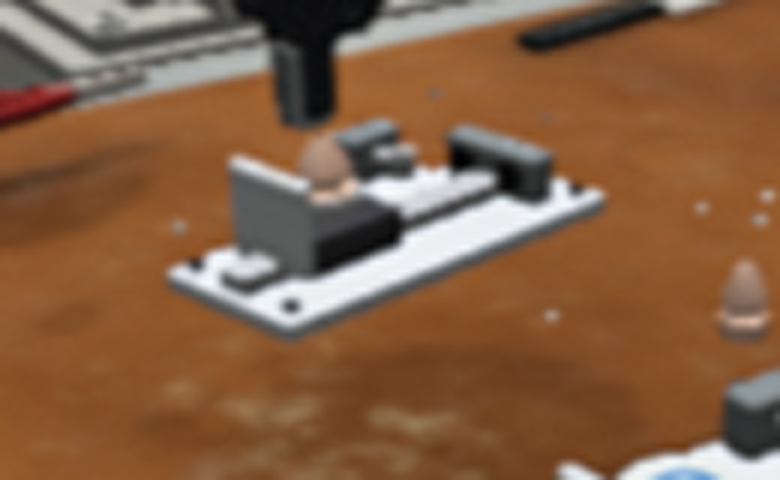

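The crop shows the finger tips apparently beyond or above the carriage, at about (305,125), with the plate not pushed. That contradicts the reported pose, so I'll check it with depth before moving on.

Run:
```python
from h import *
z=np.load('pics/s2.npz');P=z['P']
im=env.get_image('scene');T=np.array(im['world_from_camera']);s=env.state()
def proj(p):
    c=np.linalg.inv(T)@np.append(p,1);return (im['fx']*c[0]/c[2]+im['cx'],im['fy']*c[1]/c[2]+im['cy'])
print('TCP',proj(s['position']),'cam',T[:3,3], s['joints'])
for u,v in ((221,158),(221,150),(220,145),(210,168),(224,165),(235,180)): print(u,v,P[v,u])
P,t=save('top','top2')
R=P[100:216,150:250];k=(R[...,2]>.05);q=R[k]
print('top high pts',k.sum(),np.nanmin(q,0),np.nanmax(q,0))
c=t['frame'][90:230,130:290]
cv2.imwrite('pics/t2c.png',cv2.cvtColor(cv2.resize(c,(640,560),interpolation=2),4))
```

```text
TCP (np.float64(220.88416499918878), np.float64(173.47299199717477)) cam [ 0.07439158 -0.6548542   0.39969188] [-0.60222848  0.34839112  0.26720869  2.02642063 -0.11868797  0.783214
  1.51619274]
221 158 [0.48616561 0.13382338 0.08705989]
221 150 [0.48799121 0.13492338 0.10796032]
220 145 [0.48419126 0.13160847 0.12279612]
210 168 [0.46279408 0.15381542 0.05845406]
224 165 [0.49882247 0.14325083 0.06221453]
235 180 [0.52362001 0.13144406 0.01728272]
top high pts 4632 [0.35580952 0.07426655 0.05017402] [0.53939053 0.17338959 0.60678654]
```

View pics/t2c.png

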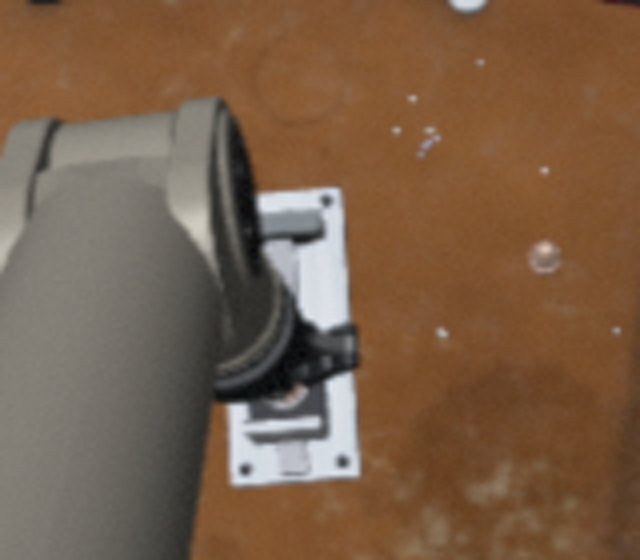

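Run:
```python
from h import *
P=np.load('pics/scene0.npz')['P']
im=env.get_image('scene');T=np.array(im['world_from_camera']);s=env.state()
def proj(p):
    c=np.linalg.inv(T)@np.append(p,1);return (im['fx']*c[0]/c[2]+im['cx'],im['fy']*c[1]/c[2]+im['cy'])
print('start TCP px',proj([.231,.6069,.1952]))
R=P[30:100,40:90];k=(R[...,0]<.4)&(R[...,1]>.4)&(R[...,1]<.8);q=R[k];print(k.sum(),np.percentile(q,[1,50,99],axis=0))
P,t=save('wrist','w2');s=env.state();print(s['position'],s['force'])
for u,v in ((60,100),(150,80),(400,100),(100,150),(400,60)):print(P[v,u])
print('hand_eye',np.round(t['hand_eye'],3))
# finger tips in scene now
z=save('scene','s3')[0]
R=z[120:175,195:245];d=np.linalg.norm(R[...,:2]-[.49,.142],axis=-1)
for zz in np.arange(.06,.13,.01):
    k=(abs(R[...,2]-zz)<.005)&(d<.04);print(round(zz,3),k.sum(),np.round(R[k].mean(0),3) if k.any() else '')
```

```text
start TCP px (np.float64(72.01829180889715), np.float64(98.79026822334731))
1140 [[0.19483873 0.53609476 0.24652683]
 [0.22371851 0.57394284 0.32945689]
 [0.26596926 0.66385402 0.3894498 ]]
[0.4896097  0.1461197  0.03936797] [-0.17301722 -0.3220597  -0.42900994]
[ 0.4416988  -0.00461329 -0.00076808]
[ 0.41510723  0.05620546 -0.00137857]
[ 0.39139172  0.22978535 -0.00044703]
[ 4.71429767e-01  2.52935300e-02 -4.17652321e-04]
[ 0.36689511  0.22093014 -0.00114125]
hand_eye [[ 1.     0.     0.     0.   ]
 [-0.     0.954  0.3   -0.077]
 [-0.    -0.3    0.954 -0.177]
 [ 0.     0.     0.     1.   ]]
0.06 77 [0.479 0.14  0.059]
0.07 11 [0.497 0.147 0.067]
0.08 26 [0.486 0.142 0.081]
0.09 39 [0.486 0.139 0.09 ]
0.1 40 [0.485 0.14  0.1  ]
0.11 41 [0.485 0.141 0.11 ]
0.12 46 [0.481 0.142 0.121]
0.13 92 [0.485 0.137 0.13 ]
```

View pics/w2.png

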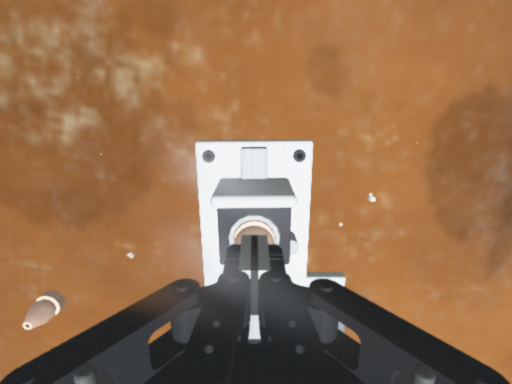

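The depth data show the real finger tips about 38 mm above the reported TCP (0.078 against 0.039). The start picture gives the same offset, about 0.247 against 0.195 plus the 13 mm setback of the open pads. So the fingers passed over the nozzle without touching it. I'll back out slightly higher and descend again, this time allowing for the 38 mm.

```bash
python3 -m crank '[[[0,0,-0.4,0,0,0],[0,-0.6,-0.4,0,0,0],[0,-1.3,-0.4,0,0,0],[0,-1.8,-0.4,0,0,0],[0,-1.8,-0.2,0,0,0],[0,-1.8,0.3,0,0,0],[0,-1.8,0.8,0,0,0],[0,-1.8,0.8,0,0,0]]]' 0
python3 - <<'E'
from h import *
z=save('scene','s4')[0];s=env.state();p=s['position'];print(p,s['force'])
R=z[100:200,150:245];d=np.linalg.norm(R[...,:2]-p[:2],axis=-1)
for zz in np.arange(.03,.13,.01):
    k=(abs(R[...,2]-zz)<.005)&(d<.03);print(round(zz,3),k.sum(),np.round(R[k].mean(0),3) if k.any() else '')
P=np.load('pics/s4.npz')['rgb'][120:220,150:300]
cv2.imwrite('pics/s4c.png',cv2.cvtColor(cv2.resize(P,(750,500),interpolation=2),4))
E
```

```text
time: 4.2
position: [0.4193, 0.1306, 0.0066]
ee_rot: [[-0.21, 0.978, -0.0], [0.978, 0.21, -0.008], [-0.008, -0.002, -1.0]]
force: [0.1, -0.0, 0.6]
gripper_width: 0.0005
[0.41994375 0.13084448 0.00735271] [ 0.26113055 -0.11410446 -0.08191932]
0.03 0 
0.04 5 [0.42  0.126 0.044]
0.05 33 [0.416 0.125 0.05 ]
0.06 41 [0.416 0.125 0.06 ]
0.07 41 [0.416 0.124 0.07 ]
0.08 36 [0.414 0.124 0.08 ]
0.09 48 [0.412 0.126 0.091]
0.1 53 [0.411 0.128 0.099]
0.11 55 [0.412 0.123 0.111]
0.12 59 [0.409 0.122 0.121]
```

View pics/s4c.png

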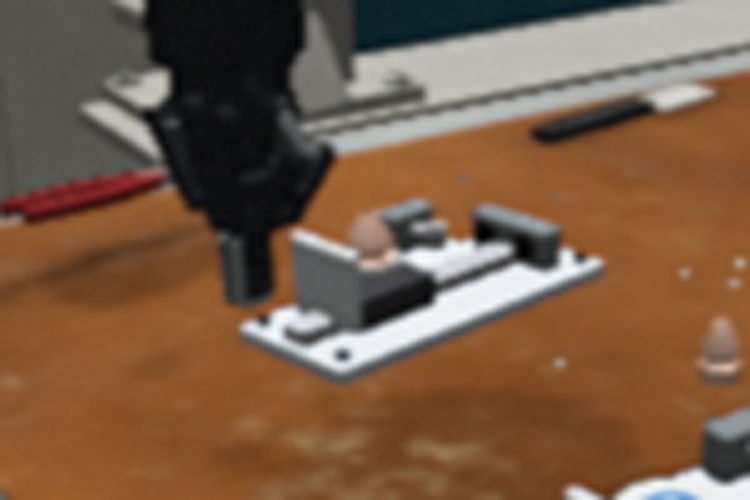

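The tips are now at z of about 0.044, behind the plate and clear of the rail. I'll push.

```bash
python3 -m crank '[[[0,0.4,0.1,0,0,0],[0,0.7,0.1,0,0,0],[0,1.0,0.1,0,0,0],[0,1.3,0.1,0,0,0],[0,1.6,0.1,0,0,0],[0,1.8,0.1,0,0,0],[0,2.0,0.1,0,0,0],[0,2.0,0.1,0,0,0]]]' 0
python3 - <<'E'
from h import *
z=save('scene','s5')[0];s=env.state();print(s['position'],s['force'])
P=np.load('pics/s5.npz')['rgb'][120:220,150:300]
cv2.imwrite('pics/s5c.png',cv2.cvtColor(cv2.resize(P,(750,500),interpolation=2),4))
E
```

```text
time: 5.25
position: [0.4995, 0.1477, 0.0035]
ee_rot: [[-0.21, 0.978, 0.003], [0.978, 0.21, -0.007], [-0.007, 0.001, -1.0]]
force: [0.3, -1.3, 0.4]
gripper_width: -0.0002
[0.4990018  0.14744713 0.00342746] [-0.28580488 -0.10971447 -0.56768398]
```

View pics/s5c.png

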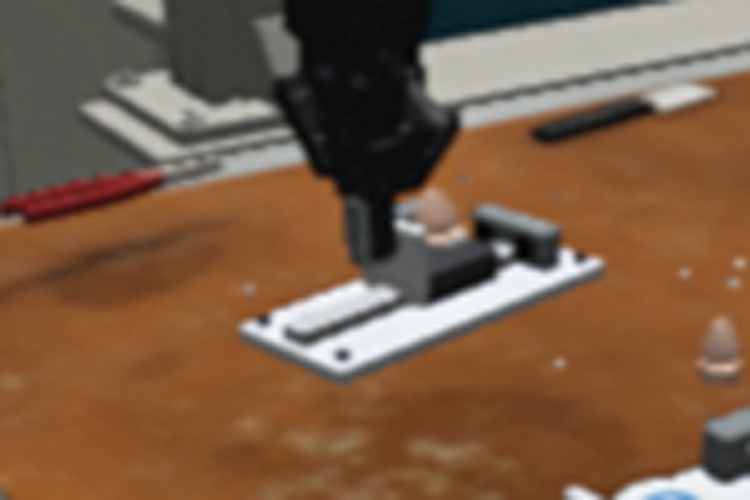

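The carriage moves with the fingers, and the case unit is untouched. About 25 mm remain, so I'll push slowly and watch the force.

```bash
python3 -m crank '[[[0,0.1,0,0,0,0],[0,0.2,0,0,0,0],[0,0.3,0,0,0,0],[0,0.35,0,0,0,0],[0,0.4,0,0,0,0],[0,0.4,0,0,0,0]]]' 0
cat > m.py <<'E'
from h import *
import sys
z=save('scene',sys.argv[1])[0];s=env.state();print(s['position'],np.round(s['force'],1))
d=np.array([.976,.22]);n=np.array([-.22,.976]);o=np.array([.466,.1396])
a=(z[...,:2]-o)@d;b=(z[...,:2]-o)@n;Z=z[...,2]
# side of block/gap: dark block top 34mm near -y edge, rail top gap & stop
k=(abs(Z-.034)<.004)&(b>-.03)&(b<-.015)&(a>0)&(a<.16)
print('z34 strip hist (a mm,count)',np.histogram(a[k]*1000,bins=np.arange(0,165,5))[0])
E
python3 m.py s6
```

```text
time: 6.05
position: [0.5121, 0.1502, 0.003]
ee_rot: [[-0.209, 0.978, -0.003], [0.978, 0.209, -0.008], [-0.007, -0.004, -1.0]]
force: [-6.7, -0.9, 4.7]
gripper_width: 0.0001
[0.51212319 0.15019909 0.00301832] [-6.4 -1.1  3.5]
z34 strip hist (a mm,count) [0 0 0 0 0 0 0 0 0 0 0 4 4 5 4 4 5 4 5 4 3 5 4 1 0 0 6 6 5 5 1 0]
```

The force is about 7 N, which means the roller bump. I'll keep going.

```bash
python3 -m crank '[[[0,0.15,0,0,0,0],[0,0.2,0,0,0,0],[0,0.25,0,0,0,0],[0,0.3,0,0,0,0],[0,0.35,0,0,0,0],[0,0.35,0,0,0,0]]]' 0; python3 m.py s7
```

```text
time: 6.85
position: [0.5253, 0.153, 0.0029]
ee_rot: [[-0.209, 0.978, -0.004], [0.978, 0.209, -0.009], [-0.008, -0.006, -1.0]]
force: [-2.2, -0.6, 2.0]
gripper_width: -0.0001
[0.52527855 0.15298852 0.00290607] [-3.1 -0.9  2.1]
z34 strip hist (a mm,count) [0 0 0 0 0 0 0 0 0 0 0 0 0 0 7 2 5 3 6 4 4 4 6 4 4 5 1 8 4 5 1 0]
```

```bash
python3 -m crank '[[[0,0.05,0,0,0,0],[0,0.1,0,0,0,0],[0,0.15,0,0,0,0],[0,0.15,0,0,0,0]]]' 0; python3 m.py s8
```

```text
time: 7.4
position: [0.5247, 0.1529, 0.002]
ee_rot: [[-0.21, 0.978, -0.017], [0.978, 0.209, -0.011], [-0.007, -0.019, -1.0]]
force: [-13.2, -2.2, 11.0]
gripper_width: 0.0001
[0.52474646 0.15291209 0.00200224] [-13.3  -2.8  10.8]
z34 strip hist (a mm,count) [0 0 0 0 0 0 0 0 0 0 0 0 0 0 8 3 3 3 6 3 5 4 4 5 5 2 2 7 7 5 0 0]
```

The force rose to 13 N with no further motion, and the gap is closed: the carriage is on the end stop. I'll retract, raise and check.

```bash
python3 -m crank '[[[0,-0.3,0,0,0,0],[0,-0.8,0,0,0,0],[0,-1.5,0,0,0,0],[0,-2.0,0,0,0,0],[0,-2.2,-0.8,0,0,0],[0,-2.2,-2,0,0,0],[0,-2.2,-2.5,0,0,0],[0,-2.2,-2.5,0,0,0]]]' 0; python3 m.py s9
python3 - <<'E'
from h import *
a=np.load('pics/s9.npz')['rgb'][120:260,150:360];cv2.imwrite('pics/s9c.png',cv2.cvtColor(cv2.resize(a,(780,520),interpolation=2),4))
P=np.load('pics/s9.npz')['P'];P0=np.load('pics/scene0.npz')['P']
def plate(P,c):
    k=(P[...,2]>.045)&(P[...,2]<.07)&(np.linalg.norm(P[...,:2]-c,axis=-1)<.05);return P[k].mean(0),k.sum()
print('case before/after',plate(P0,[.443,-.17]),plate(P,[.443,-.17]))
E
```

```text
time: 8.45
position: [0.4425, 0.1364, 0.1053]
ee_rot: [[-0.209, 0.978, -0.011], [0.978, 0.209, -0.008], [-0.006, -0.012, -1.0]]
force: [-0.4, -0.3, 0.1]
gripper_width: -0.0003
[0.44109567 0.13588441 0.10394496] [-0.4 -0.  -0.7]
z34 strip hist (a mm,count) [ 0  0  0  0  0  0  0  0  0  0  0  0  0  0  6  4  3  4  4  6  4  5  5  2
  6  3  2 10  7  3  1  0]
case before/after (array([ 0.44175139, -0.17403247,  0.05273211]), np.int64(422)) (array([ 0.44183539, -0.17401868,  0.05260647]), np.int64(426))
```

View pics/s9c.png

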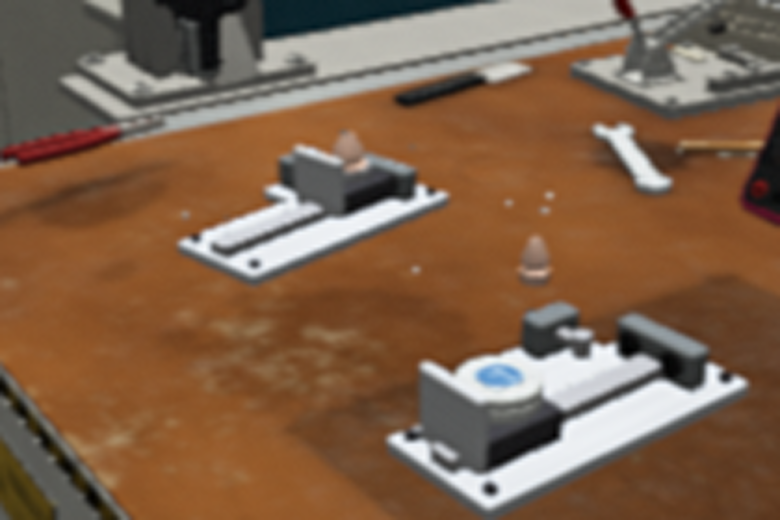

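The nozzle carriage at (345,180) sits against its end stop, the case carriage has not moved, and the gripper is clear. I'm handing in.

```bash
python3 -m crank '[[[0,0,0,0,0,0],[0,0,0,0,0,0]]]' 0; python3 -c "
from workcell import env;print(env.close_job())"
```

```text
time: 8.75
position: [0.4404, 0.1355, 0.1029]
ee_rot: [[-0.209, 0.978, -0.016], [0.978, 0.209, -0.011], [-0.007, -0.018, -1.0]]
force: [0.3, 0.5, -0.5]
gripper_width: 0.0003
the job is handed in; nothing more can be done
None
```

I pushed the copper-nozzle carriage with the shut fingers past the roller and onto its end stop. I then retracted clear and handed in at 8.75 s.

**Last checks:**
- **Push force:** it was about 7 N at the roller, dropped to about 3 N past the crest, then rose to about 13 N with no further motion.
- **End stop:** the last picture and its depth data show no gap between the block and the end stop. The travel itself was only estimated from the finger motion, at about 0.0885 m.
- **Lens case:** its plate moved less than 0.2 mm by before-and-after depth.
- **Clearance:** the force on the tool is back to about zero and the gripper stands clear.

**What disagreed:** the reported TCP lies about 38 mm below the real finger tips. Because of this, my first push passed over the nozzle without touching anything. I found the offset in the scene camera's depth and corrected for it before the real push.

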